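# Check the bore depth of a weldment in the gauge fixture

## Task

Slide the aluminium weldment along its channel in the steel checking fixture until it is fully home against the end stop, then lower the depth probe gently into its bore until it touches bottom. With the probe left touching the bottom, swing the lock lever all the way over to lock the slide at that height, let go of everything, and leave the other things on the table alone.

Things in the scene. Friction and masses are not known exactly. Their poses are not given: they have to be found in the camera images.
- fixture: Steel checking fixture, fixed to the table. Origin on the table straight below the probe's axis. Base plate 12 mm thick, from -50 to +125 mm in its own x and -300 to +60 mm in its own y. A column at x = +100 mm carries a guide arm 36 mm wide over x = -23 to +122 mm, 140 to 165 mm above the table. The weldment's channel runs along its y.
- nest (a point): Point on the base plate's top (12 mm above the table) straight below the probe: the bore axis is over it when the weldment is home. The channel, 50 mm wide between two rails (10 mm thick, tops 22 mm above the table), runs along y from -200 to +26 mm from here; the weldment slides in towards +y up to the end stop at y = +26 mm (stop 34 mm high). Axes as the fixture's.
- probe_knob (a point): Grip point of the black upright knob on top of the probe rod: a cylinder 24 mm in diameter reaching from 23 mm below this point to 17 mm above it, standing on a flange 38 mm in diameter and 6 mm thick. It goes up and down with the probe. The rod (10 mm diameter) passes down through the guide arm. The lever's peg is at least 90 mm from the rod's axis.
- probe_tip (a point): Lower end of the probe rod, 197 mm straight below the knob's grip point.
- probe_slide (a joint): How far the probe has been lowered, in m, from its upper end stop (0: tip 110 mm above the table) to 0.095. The slide is stiff: it stays at whatever height it is left, and takes about 3.5 N downwards (6.5 N upwards) to move. The probe must never press on the weldment with more than 20 N.
- bore_mouth (a point): Centre of the mouth of the weldment's bore, 60 mm above its underside, on top of a round boss 40 mm in diameter and 50 mm tall. The bore is 22 mm in diameter and blind; its depth is not known beforehand (24 to 48 mm): feel it with the probe. The weldment (aluminium, loose, about 0.45 kg) starts in the channel, pulled out 50 to 110 mm in -y. Axes as the fixture's.
- lug (a point): Centre of the weldment's upright lug, a plate 44 mm wide in x, 8 mm thick in y, its top 61 mm above the underside, at the -y end, 156 mm from the bore axis. It can be gripped or pushed towards +y. The foot bar under lug and boss is 48 mm wide, 10 mm thick and 186 mm long, from 26 mm beyond the bore axis (+y) to 160 mm on the -y side.
- lock_lever (a joint): Angle of the lock lever in rad: 0 open, 1.05 fully over (locked, at its stop). It turns in the horizontal plane about lever_pivot, clockwise seen from above as the value grows. At 0 it points 130 degrees counter-clockwise from the fixture's +x axis, at 1.05 it points 70 degrees. It stays where it is left and takes about 1.5 N at the peg.
- lever_pivot (a point): Pivot of the lock lever, on top of the guide arm (165 mm above the table), 45 mm from the probe's axis in the fixture's +x. The lever's bar is 177 +- 4 mm above the table.
- lever_peg (a point): Point on the upright black peg at the lever's end, 120 mm from the pivot; peg 14 mm in diameter, from 173 to 218 mm above the table, this point 200 mm above the table. With the lever open it lies on the fixture's +y side, leaning to -x; fully over it lies on the +y side, leaning to +x.
- coupons: Bystander: two flat aluminium plates stuck together, 75 x 120 x 14 mm. Leave alone.
- clamp: Bystander: steel clamp lying flat, about 90 x 150 mm, 20 mm high. Leave alone.
- wire_brush: Bystander: brush with a wooden handle. Leave alone.
- spray_tin: Bystander: grey tin, 60 mm diameter, 120 mm tall. Leave alone.
Mind the look-alikes: they are no part of the job. Leave any brown look-alike of the part that bears bore_mouth alone.

How it is judged:
On the way, in this order (a step that is already met when the one before it is completed fails the run):
1. the weldment is home against the end stop, with the probe still above it (horizontal distance between bore_mouth and nest below 0.003 m and z of bore_mouth in the frame of fixture below 0.0745 m and height (world z) of probe_tip above 0.0725 m), for 0.2 s.
2. the probe touches the bottom of the bore, the lock still open (horizontal distance between bore_mouth and nest below 0.003 m and z of bore_mouth in the frame of fixture below 0.0745 m and contact force between probe_slide and weldment above 0.3 N and value of joint lock_lever below 0.4 rad), for 0.2 s.
3. the lock lever is fully over with the probe still touching (horizontal distance between bore_mouth and nest below 0.003 m and z of bore_mouth in the frame of fixture below 0.0745 m and contact force between probe_slide and weldment above 0.3 N and value of joint lock_lever above 0.95 rad), for 0.2 s.
At the end, for the whole second after the job is handed in: The weldment is home (bore axis within 3 mm of the nest point, lying flat on the base plate) and at rest, the probe touches the bottom of its bore (contact over 0.3 N), and the lock lever is fully over (over 0.95 rad) (all of step 3 and linear speed of weldment below 0.01 m/s).
It fails at once if the probe presses on the weldment with more than 20 N (contact force between probe_slide and weldment above 20 N).
It fails at once if a bystander is moved by more than 20 mm (distance of any of coupons, clamp, wire_brush, spray_tin from where it was at the start of the episode above 0.02 m).
It also fails if it takes over 72 s, if anything falls off the work surface, if the arm or the gripper's body presses on something with over 40 N, if the wrist force passes 120 N, or if a joint passes its speed limit or range.

## Robot

A 6-joint arm with a two-finger parallel gripper is mounted at the origin on the work surface. World frame = base frame: x ahead of the robot, y to its left, z up, the work surface at z = 0. Lengths are in m, angles in rad, forces in N, time in s.
With the tool pointing down it reaches from about 0.25 to 0.725 m from the base axis. Payload 4 kg.
Tool frame: the origin (TCP) lies at the very end of the fingers, on their centre line; the grasp point (between the pads) lies 19 mm behind it; z points along the fingers, y is the line along which they close (so a half turn about z gives the same grasp; the last joint's range is limited). The gripper opens to 85 mm and grips with 20 to 120 N. Pads are 22 mm wide; open, the fingers measure 114 mm over their backs; the gripper's body (76 mm by 85 mm) begins 54 mm behind the grasp point. The pads swing forward as they close: fully open they stand 13 mm farther back than shut.
Start: joints at [-1.154, 0.241, 0.005, 1.335, 0, 1.571], TCP at [0.202, -0.457, 0.231] pointing down, gripper open.
Joint ranges: [-2.72, 2.72], [-1.05, 1.87], [-1.09, 1.28], [-1.99, 2.15], [-1.42, 1.44], [-3.14, 3.14]. Speed limits (rad/s): [2.79, 2.79, 3.14, 3.14, 3.14, 3.14].

## Interface

Orientations are given as a unit quaternion [x, y, z, w].
In Python, from workcell import bot, vision, workorder, boxes_of gives the robot as it stands.
- The arm moves only by the tool send_rows, never from a script. Its argument "motion" is text: rows parted by semicolons, each of 5 numbers parted by spaces: the closure, from -1 (fully open) to 1 (shut), so that 0 is half open, then the shift along the tool's x, y, z in cm, then the turn about the tool's z in rad. In form: claw x y z twist; .... A call has 1 to 5 rows; each row is the pose to reach, as a shift and turn from the pose commanded when the call began, along the tool's axes at that moment; what a row does not reach only later rows make up. A row lasts 1/10 s, in which the tool goes at most 50 mm and 8.59 degrees, less where a joint would pass 70% of its speed; a pose out of reach is approached as far as the arm can. A call with a gripper value outside its range is refused whole. The fingers move at their own pace and stop on an object; the grip force is fixed at half the most. Time passes only in rows, so rows that repeat a pose let the fingers close. It gives the time, the measured TCP pose, the force, the opening and the grip force at its end, in the units of the state.
- bot.get_obs(): the state, without advancing time (a new reading comes with each control period).
- vision.camera(name): name is "side" or "top"; returns the picture (384x512x3 uint8, red, green, blue); there is no depth.
- vision.camera_model(name): a dict with "fov_y" (degrees; the focal length in pixels is half the picture's height over the tangent of half this angle, whatever the lens; pixels are square), "cx", "cy" (the principal point, pixels), "k1" (the pictures are not rectified: a ray, as slopes to the right and down, at radius r is drawn at 1 + k1 r^2 times it, then the intrinsics apply), "world_from_camera" (4x4, takes a point from camera to world coordinates). Camera axes: x right, y down, z forward; pixel columns grow to the right and rows downward; lengths in m; the calibration is good to about 2 mm. A picture is of the moment at which its call begins. camera_model takes no time and is no camera call.
- workorder.job_done(): hands the job in; it is judged then, once.
Trained networks look in the newest picture that a camera, given by its name, has taken for a name from the list of things; names that differ only in an ending like _2 or _b are one class to them, and where a whole thing is asked for, a point or a joint stands for the part that bears it (a point fixed in the world has none). Each returns a list of dicts, best first, with "conf" (0 to 1); they miss things now and then, are a little off and sometimes report something else, mostly with a low value. They report only what shows in the picture. A call takes as long as a camera call. They do not tell look-alikes from the thing itself.
- boxes_of(camera, target): "rect" ([centre column, centre row, width, height] in pixels, round what is visible of it).
The state is a dict: "clock": time; "joint_pos": joint angles; "joint_vel": joint speeds; "tau": joint torques, N m; "eef_pos": TCP position; "tool_rot": TCP orientation; "ft_force": force on the tool from outside, world axes, zero at the start; "ft_torque": the same for the moment, N m; "grip_width": finger opening in m; "grasp_force": force on a finger pad.
Only numpy, scipy, OpenCV 4.12 (cv2) and the standard library are available. Lean on these libraries where they do the work, as an engineer would, in place of code of your own. Each camera call takes 0.05 s, during which the arm holds its last target. There are 200 camera calls.

## Working session

There is one attempt and no reset: what is moved stays moved. The work goes in short steps, Python scripts to look and compute and a tool call to move; the robot and the scene stay as the last step left them, time stands still between calls to the robot, and variables do not carry over. Pictures are saved under pics/ and viewed, at most 10 in all, crops included, and the job is handed in when it is done.

Besides the shell and the picture viewer there is one more tool, called after "Emit:" in YAML: its name, and indented under it one key for each argument. send_rows: Moves the arm, as the interface text tells. Its arguments: {"type":"object","properties":{"motion":{"type":"string"}},"required":["motion"]}

```bash
mkdir -p pics; cat > h.py <<'E'
from workcell import bot, vision, workorder, boxes_of
import numpy as np, cv2
def K(n):
    m=vision.camera_model(n); f=192/np.tan(np.radians(m["fov_y"])/2)
    return m,np.array([[f,0,m["cx"]],[0,f,m["cy"]],[0,0,1.]]),np.array([m["k1"],0,0,0.])
def unproj(n,uv,z):
    m,k,d=K(n); T=np.array(m["world_from_camera"])
    s=cv2.undistortPoints(np.array(uv,float).reshape(-1,1,2),k,d).reshape(-1,2)
    r=np.c_[s,np.ones(len(s))]@T[:3,:3].T
    return T[:3,3]+r*((z-T[2,3])/r[:,2])[:,None]
def proj(n,P):
    m,k,d=K(n); W=np.linalg.inv(np.array(m["world_from_camera"]))
    return cv2.projectPoints(np.array(P,float).reshape(-1,1,3),cv2.Rodrigues(W[:3,:3])[0],W[:3,3],k,d)[0].reshape(-1,2)
E
python3 - <<'E'
from h import *
o=bot.get_obs(); print(o["clock"],o["eef_pos"],o["tool_rot"])
for n in("top","side"):
    im=vision.camera(n); cv2.imwrite(f"pics/{n}0.png",cv2.resize(im[:,:,::-1],(800,600)))
    cv2.imwrite(f"pics/{n}raw.png",im[:,:,::-1])
    print(n,np.round(vision.camera_model(n)["world_from_camera"],3).tolist(),K(n)[1][0,0])
    for t in("fixture","probe_knob","bore_mouth","lug","lever_peg","lock_lever"):
        print(t,[(np.round(b["rect"]).tolist(),round(b["conf"],2)) for b in boxes_of(n,t)[:3]])
E
```

```text
0.0 [ 0.20217507 -0.4566133   0.23042043] [ 9.78359218e-01  2.06910987e-01 -2.16980880e-04 -1.01855616e-03]
top [[0.009, -0.998, 0.063, 0.475], [-1.0, -0.01, -0.016, 0.024], [0.017, -0.063, -0.998, 1.393], [0.0, 0.0, 0.0, 1.0]] 493.6167760146366
fixture [([286.0, 209.0, 162.0, 89.0], 0.75)]
probe_knob [([253.0, 214.0, 16.0, 12.0], 0.53)]
bore_mouth [([354.0, 304.0, 22.0, 73.0], 0.98), ([312.0, 226.0, 72.0, 30.0], 0.62)]
lug [([356.0, 302.0, 23.0, 72.0], 0.88), ([413.0, 215.0, 74.0, 41.0], 0.8), ([310.0, 230.0, 72.0, 24.0], 0.78)]
lever_peg [([235.0, 204.0, 54.0, 23.0], 0.61), ([312.0, 225.0, 68.0, 33.0], 0.42), ([350.0, 160.0, 30.0, 23.0], 0.3)]
lock_lever [([235.0, 204.0, 51.0, 26.0], 0.82)]
side [[-0.922, -0.196, 0.333, 0.135], [-0.386, 0.484, -0.785, 0.981], [-0.008, -0.853, -0.522, 0.845], [0.0, 0.0, 0.0, 1.0]] 481.22775664837144
fixture []
probe_knob [([279.0, 195.0, 10.0, 78.0], 0.91), ([283.0, 220.0, 109.0, 124.0], 0.46)]
bore_mouth [([318.0, 178.0, 45.0, 34.0], 0.71), ([383.0, 217.0, 62.0, 34.0], 0.62), ([265.0, 213.0, 12.0, 30.0], 0.57)]
lug [([318.0, 178.0, 40.0, 34.0], 0.8), ([304.0, 222.0, 44.0, 48.0], 0.75), ([386.0, 218.0, 67.0, 34.0], 0.64)]
lever_peg [([264.0, 216.0, 12.0, 31.0], 0.82)]
lock_lever [([264.0, 214.0, 14.0, 34.0], 0.58)]
```

View pics/top0.png

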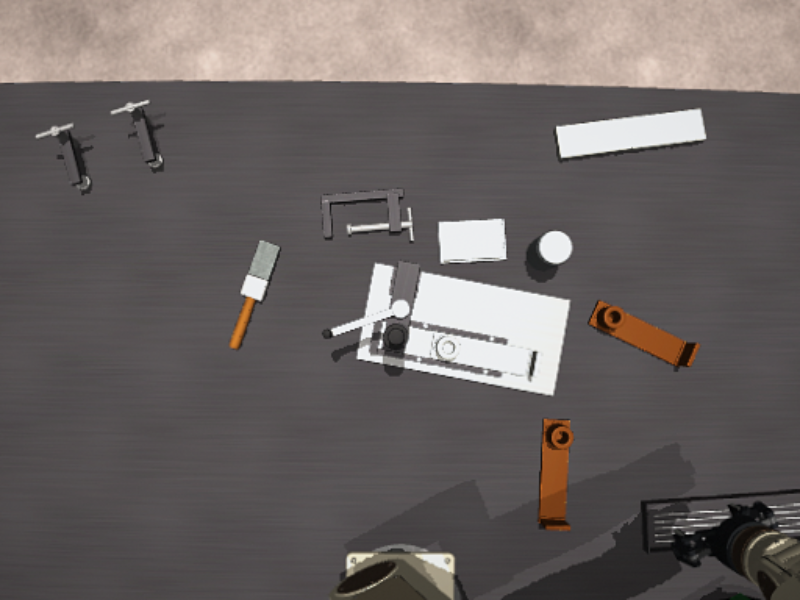

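View pics/side0.png

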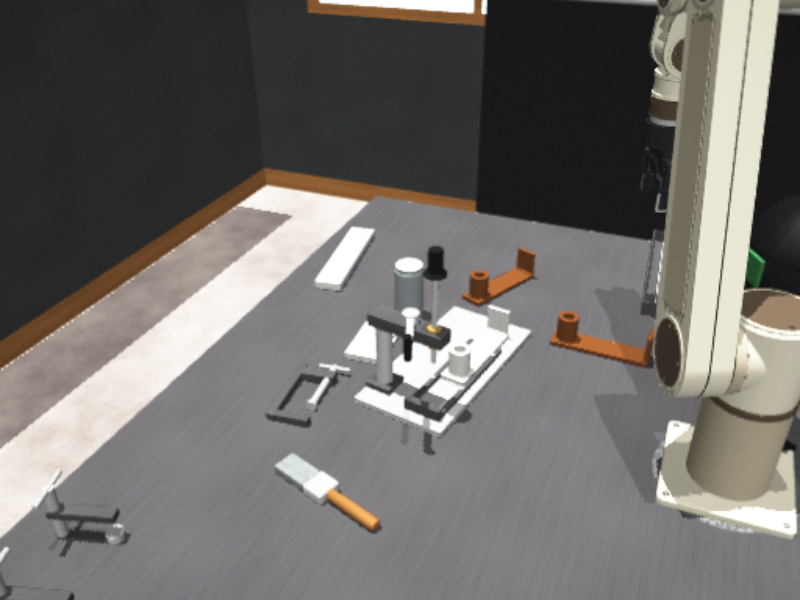

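The top view shows the white fixture plate with corners near (375,263), (570,299), (554,395) and (358,358). The knob is at (396,335), the lever peg at (327,334), the boss at (448,347) and the lug at (532,364). The brown parts at right and below are the look-alikes. The side view agrees, with the probe up and the aluminium part pulled out.

```bash
python3 - <<'E'
from h import *
from scipy.optimize import least_squares
im=cv2.imread("pics/topraw.png"); g=cv2.cvtColor(im,cv2.COLOR_BGR2GRAY)
c=(np.array([[375,263],[570,299],[554,395],[358,358]],np.float32)+.5)/1.5625-.5
c=cv2.cornerSubPix(g,c.astype(np.float32).reshape(-1,1,2),(4,4),(-1,-1),(3,40,.01)).reshape(-1,2)
W=unproj("top",c,.012)[:,:2]; L=np.array([[.125,.06],[.125,-.3],[-.05,-.3],[-.05,.06]])
R=lambda a:np.array([[np.cos(a),-np.sin(a)],[np.sin(a),np.cos(a)]])
s=least_squares(lambda p:(L@R(p[2]).T+p[:2]-W).ravel(),[.45,0,0])
print("fix",s.x,"res mm",np.round(s.fun*1000,1))
p=s.x; F=lambda x,y,z:np.r_[R(p[2])@[x,y]+p[:2],z]
inv=lambda uv,z:(unproj("top",(np.array(uv)+.5)/1.5625-.5,z)[:,:2]-p[:2])@R(p[2])
print("knob top",inv([[396,335]],.324),"boss",inv([[448,347]],.072),"lugtop",inv([[532,364]],.073),"peg",inv([[327,334]],.218), "stop")
a=np.radians(130); print("peg exp",.045+.12*np.cos(a),.12*np.sin(a))
for n in("top","side"):
  q=proj(n,[F(0,0,.324),F(0,-.08,.072),F(.045+.12*np.cos(a),.12*np.sin(a),.218)]); print(n,np.round((q+.5)*1.5625-.5))
m,b=cv2.threshold(g,0,255,0)
v=cv2.resize(im[190:255,220:380],(800,325),interpolation=cv2.INTER_CUBIC)
w=cv2.imread("pics/sideraw.png")[145:270,210:350]
v2=cv2.resize(w,(800,714)); cv2.imwrite("pics/a.png",v); cv2.imwrite("pics/b.png",cv2.resize(w,(672,600)))
from scipy.spatial.transform import Rotation as Q
print(Q.from_quat(bot.get_obs()["tool_rot"]).as_matrix().round(3))
E
```

```text
fix [ 0.47827154  0.01235982 -0.17720572] res mm [ 0.7  1.   0.2 -1.1 -0.6 -1.4 -0.2  1.5]
knob top [[0.00219167 0.00046131]] boss [[ 8.46482522e-05 -9.32372439e-02]] lugtop [[-0.00212749 -0.24062402]] peg [[-0.0151062   0.10288231]] stop
peg exp -0.03213451316238472 0.09192533317427735
top [[396. 337.]
 [440. 346.]
 [332. 346.]]
side [[437. 243.]
 [457. 353.]
 [423. 336.]]
[[ 0.914  0.405  0.   ]
 [ 0.405 -0.914 -0.   ]
 [-0.     0.    -1.   ]]
```

View pics/a.png

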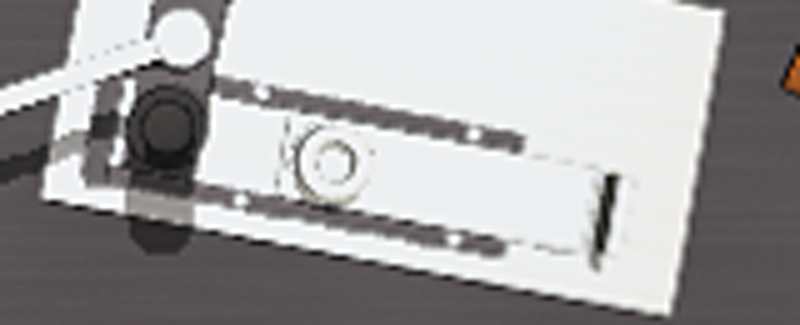

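The peg lies at about 120° from the pivot, so the lever stands near 0.17 rad. The bore is about 92 mm out, and the fixture pose fits to 1.5 mm. I'll start moving.

Emit:
send_rows:
  motion: "1 27.4 -6.8 0 0.594; 1 27.4 -6.8 0 0.594; 1 27.4 -6.8 0 0.594; 1 27.4 -6.8 0 0.594; 1 27.4 -6.8 0 0.594"

```text
clock: 1.2
eef_pos: [0.3813, -0.3188, 0.2315]
tool_rot: [0.996, -0.091, 0.0, 0.0]
ft_force: [1.9, -1.5, -0.4]
grip_width: 0.0121
grasp_force: 0.0
```

```bash
cat >> h.py <<'E'
FX=np.array([0.47827,0.01236]); A=-0.17720
def st():
    from scipy.spatial.transform import Rotation as Q
    o=bot.get_obs(); c,s=np.cos(A),np.sin(A); R=np.array([[c,-s],[s,c]])
    e=o["eef_pos"]; t=Q.from_quat(o["tool_rot"]).as_matrix()
    print("t",round(o["clock"],2),"fix xy mm",((e[:2]-FX)@R*1000).round(1),"z",round(e[2]*1000,1),"toolx ang rel",round(np.arctan2(t[1,0],t[0,0])-A,3),
     "F(fix)",(np.array(o["ft_force"][:2])@R).round(2),round(o["ft_force"][2],2),"w",round(o["grip_width"],4))
E
python3 -c "from h import *;st()"
```

```text
t 1.2 fix xy mm [ -37.1 -343. ] z 231.5 toolx ang rel -0.005 F(fix) [ 2.12 -1.1 ] -0.36 w 0.0121
```

Emit:
send_rows:
  motion: "1 2.5 -4 0 0; 1 2.5 -4 4 0; 1 2.5 -4 8 0; 1 2.5 -4 12 0; 1 2.5 -4 15 0"

```text
clock: 1.7
eef_pos: [0.4113, -0.2836, 0.0791]
tool_rot: [0.996, -0.088, -0.001, -0.0]
ft_force: [0.8, 0.1, 0.5]
grip_width: 0.0001
grasp_force: 0.0
```

```bash
python3 -c "from h import *;st()"
```

```text
t 1.7 fix xy mm [ -13.7 -303.2] z 79.1 toolx ang rel 0.001 F(fix) [0.78 0.22] 0.48 w 0.0001
```

Emit:
send_rows:
  motion: "1 1.4 0 2.5 0; 1 1.4 0 4.3 0; 1 1.4 -1 4.3 0; 1 1.4 -2 4.3 0; 1 1.4 -3 4.3 0"

```text
clock: 2.2
eef_pos: [0.4319, -0.2569, 0.0395]
tool_rot: [0.996, -0.088, 0.001, 0.0]
ft_force: [-0.5, -0.2, 0.3]
grip_width: 0.0
grasp_force: 0.0
```

```bash
python3 -c "from h import *;st()"
```

```text
t 2.2 fix xy mm [   1.8 -273.2] z 39.5 toolx ang rel 0.0 F(fix) [-0.44 -0.25] 0.28 w 0.0
```

Emit:
send_rows:
  motion: "1 0 -1.5 0.2 0; 1 0 -3 0.2 0; 1 0 -4.5 0.2 0; 1 0 -6 0.2 0; 1 0 -7.5 0.2 0"

```text
clock: 2.7
eef_pos: [0.4447, -0.1826, 0.0368]
tool_rot: [0.996, -0.088, 0.0, 0.0]
ft_force: [-0.8, -3.8, 3.5]
grip_width: 0.0
grasp_force: 2.4
```

```bash
python3 -c "from h import *;st()"
```

```text
t 2.7 fix xy mm [   1.4 -197.9] z 36.8 toolx ang rel 0.0 F(fix) [-0.08 -3.87] 3.51 w 0.0
```

Emit:
send_rows:
  motion: "1 0 -0.4 0 0; 1 0 -0.8 0 0; 1 0 -1.2 0 0; 1 0 -1.6 0 0; 1 0 -2 0 0"

```text
clock: 3.2
eef_pos: [0.4478, -0.1641, 0.0363]
tool_rot: [0.996, -0.089, -0.0, 0.0]
ft_force: [-0.2, -5.6, 3.7]
grip_width: 0.0001
grasp_force: 2.1
```

```bash
python3 -c "from h import *;st()"
```

```text
t 3.2 fix xy mm [   1.1 -179.1] z 36.3 toolx ang rel -0.001 F(fix) [ 0.79 -5.57] 3.73 w 0.0001
```

Emit:
send_rows:
  motion: "1 0 -0.2 0 0; 1 0 -0.4 0 0; 1 0 -0.6 0 0; 1 0 -0.8 0 0; 1 0 -0.8 0 0"

```text
clock: 3.7
eef_pos: [0.4491, -0.1569, 0.0363]
tool_rot: [0.996, -0.089, -0.0, 0.001]
ft_force: [-1.4, -5.9, 2.0]
grip_width: -0.0
grasp_force: 3.4
```

```bash
python3 -c "from h import *;st()"
```

```text
t 3.7 fix xy mm [   1.1 -171.8] z 36.3 toolx ang rel -0.0 F(fix) [-0.36 -6.03] 2.0 w -0.0
```

Emit:
send_rows:
  motion: "1 0 -0.15 0 0; 1 0 -0.3 0 0; 1 0 -0.45 0 0; 1 0 -0.6 0 0; 1 0 -0.6 0 0"

```text
clock: 4.2
eef_pos: [0.4496, -0.157, 0.0371]
tool_rot: [0.996, -0.091, -0.0, 0.008]
ft_force: [-5.7, -23.0, 5.4]
grip_width: 0.0002
grasp_force: 12.1
```

```bash
python3 - <<'E'
from h import *
st(); im=vision.camera("top")[:,:,::-1]
cv2.imwrite("pics/c.png",cv2.resize(im[190:255,220:380],(800,325),interpolation=cv2.INTER_CUBIC))
E
```

```text
t 4.2 fix xy mm [   1.6 -171.7] z 37.1 toolx ang rel -0.005 F(fix) [ -1.51 -23.66] 5.4 w 0.0002
```

View pics/c.png

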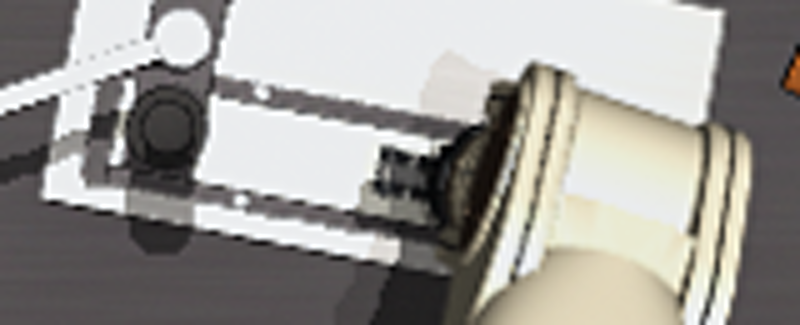

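The weldment is home: the push force rose to 23 N with no further travel, at 171.7 mm plus the finger's thickness. The picture shows the boss gone under the guide arm. The arm gives about 3 N/mm. I'll back off and go above the knob.

Emit:
send_rows:
  motion: "1 0 1 0 0; 1 0 2.5 0 0; 1 0 2.5 -4 0; 1 0 2.5 -9 0; 1 0 2.5 -14 0"

```text
clock: 4.75
eef_pos: [0.4446, -0.1732, 0.1765]
tool_rot: [0.996, -0.088, -0.002, -0.002]
ft_force: [1.3, -0.9, 0.6]
grip_width: -0.0003
grasp_force: 0.0
```

Emit:
send_rows:
  motion: "1 0 0 -5 0; 1 0 0 -10 0; 1 0 0 -15 0; 1 0 0 -18 0; 1 0 0 -18 0"

```text
clock: 5.25
eef_pos: [0.4477, -0.1742, 0.3607]
tool_rot: [0.996, -0.088, 0.004, -0.0]
ft_force: [-0.2, -0.8, 0.2]
grip_width: 0.0003
grasp_force: 0.0
```

```bash
python3 -c "from h import *;st()"
```

```text
t 5.25 fix xy mm [   2.8 -189.1] z 360.7 toolx ang rel 0.001 F(fix) [-0.08 -0.82] 0.16 w 0.0003
```

Emit:
send_rows:
  motion: "1 -0.2 -5 0 0; 1 -0.2 -10 0 0; 1 -0.2 -15 0 0; 1 -0.2 -18.9 0 0; 1 -0.2 -18.9 1.5 0"

```text
clock: 5.75
eef_pos: [0.4707, -0.0439, 0.3442]
tool_rot: [0.998, -0.058, 0.001, -0.019]
ft_force: [-0.3, -0.3, 0.0]
grip_width: -0.0004
grasp_force: 0.0
```

```bash
python3 - <<'E'
from h import *
st(); im=vision.camera("side")[:,:,::-1]
cv2.imwrite("pics/d.png",cv2.resize(im[100:275,180:380],(685,600),interpolation=cv2.INTER_CUBIC))
E
```

```text
t 5.75 fix xy mm [  2.4 -56.7] z 344.2 toolx ang rel 0.061 F(fix) [-0.23 -0.38] 0.02 w -0.0004
```

View pics/d.png

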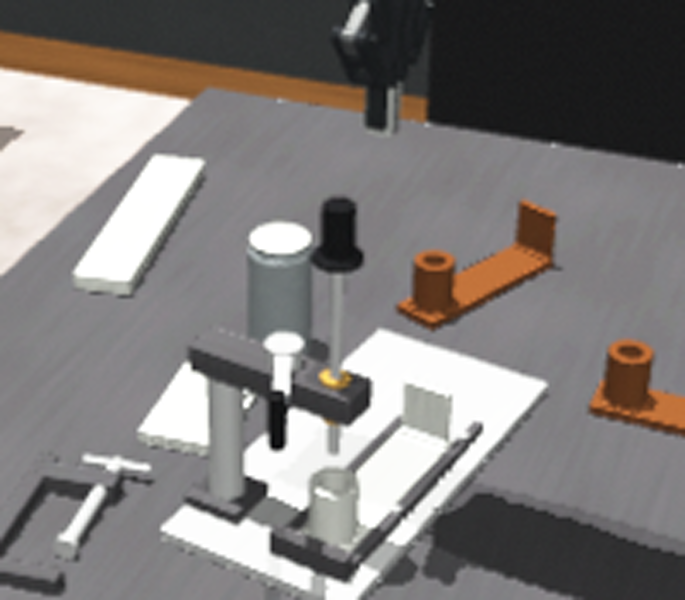

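The side view shows the weldment against the stop, with the boss at (333,500) under the probe tip. The arm was slowed and is still short of the knob.

Emit:
send_rows:
  motion: "1 0 -1.5 0 0; 1 0 -3 0 0; 1 0 -3 0 0"

```text
clock: 6.1
eef_pos: [0.4724, -0.0311, 0.3458]
tool_rot: [0.999, -0.048, 0.001, -0.025]
ft_force: [-0.8, -0.1, -0.4]
grip_width: 0.0001
grasp_force: 0.0
```

```bash
python3 -c "from h import *;st()
print(bot.get_obs()['joint_pos'],bot.get_obs()['tool_rot'])"
```

```text
t 6.1 fix xy mm [  1.8 -43.8] z 345.8 toolx ang rel 0.081 F(fix) [-0.79 -0.26] -0.37 w 0.0001
[-0.09733914  0.16849044  0.207638    1.61084485  0.04924826  3.14058985] [ 9.98536696e-01 -4.81460173e-02  7.60380363e-04 -2.46140133e-02]
```

Joint 6 is at its limit, so I'll turn the tool back a quarter turn.

Emit:
send_rows:
  motion: "1 0 0 -1 -0.15; 1 0 0 -1 -0.3; 1 0 0 -1 -0.45; 1 0 0 -1 -0.6; 1 0 0 -1 -0.75"

```text
clock: 6.6
eef_pos: [0.4723, -0.0322, 0.3559]
tool_rot: [0.946, 0.323, 0.01, -0.022]
ft_force: [0.8, 1.2, -0.0]
grip_width: -0.0003
grasp_force: 0.0
```

Emit:
send_rows:
  motion: "1 0 0 0 -0.15; 1 0 0 0 -0.3; 1 0 0 0 -0.45; 1 0 0 0 -0.6; 1 0 0 0 -0.75"

```text
clock: 7.1
eef_pos: [0.4722, -0.0322, 0.3559]
tool_rot: [0.762, 0.647, 0.017, -0.017]
ft_force: [-0.6, -0.3, 1.0]
grip_width: 0.0
grasp_force: 0.0
```

```bash
python3 -c "from h import *;st()
print(bot.get_obs()['joint_pos'],bot.get_obs()['tool_rot'])"
```

```text
t 7.1 fix xy mm [  1.9 -44.9] z 355.9 toolx ang rel 1.586 F(fix) [-0.56 -0.45] 0.98 w 0.0
[-0.09924268  0.16961208  0.23498808  1.63668537  0.04866458  1.63342633] [ 0.76173866  0.64742737  0.01733788 -0.01707065]
```

```bash
cat >> h.py <<'E'
def need(x,y,z):
    from scipy.spatial.transform import Rotation as Q
    o=bot.get_obs(); c,s=np.cos(A),np.sin(A); w=np.r_[np.array([[c,-s],[s,c]])@[x,y]+FX,z]
    M=Q.from_quat(o["tool_rot"]).as_matrix()
    print("cm",((w-o["eef_pos"])@M*100).round(2))
E
python3 -c "from h import *
need(0,0,.340);need(0,0,.24)"
```

```text
cm [ 4.41 -0.12  1.81]
cm [ 3.93 -0.08 11.8 ]
```

Emit:
send_rows:
  motion: "1 2.2 -0.1 0.5 0; 1 4.4 -0.1 1.2 0; 1 4.4 -0.1 1.8 0; 1 4.4 -0.1 1.8 0"

```text
clock: 7.5
eef_pos: [0.4781, 0.0124, 0.339]
tool_rot: [0.763, 0.646, 0.016, -0.018]
ft_force: [-0.6, -0.9, -0.2]
grip_width: -0.0001
grasp_force: 0.0
```

```bash
python3 - <<'E'
from h import *
st(); need(0,0,.27)
im=vision.camera("side")[:,:,::-1]
a=cv2.resize(im[110:210,220:340],(480,400),interpolation=cv2.INTER_CUBIC)
im=vision.camera("top")[:,:,::-1]
b=cv2.resize(im[170:245,210:300],(300,250),interpolation=cv2.INTER_CUBIC)
b=cv2.copyMakeBorder(b,0,150,0,0,cv2.BORDER_CONSTANT)
cv2.imwrite("pics/e.png",np.hstack([a,b]))
E
```

```text
t 7.5 fix xy mm [-0.1 -0. ] z 339.0 toolx ang rel 1.581 F(fix) [-0.45 -0.97] -0.2 w -0.0001
cm [-0.33  0.05  6.89]
```

View pics/e.png

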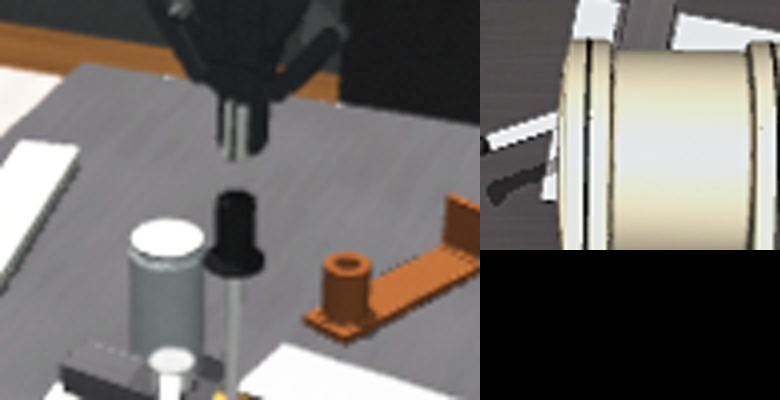

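The closed fingers are centred about 15 mm above the knob. I'll lower it.

Emit:
send_rows:
  motion: "1 0 0 0.8 0; 1 0 0 1.6 0; 1 -0.1 0 2.2 0; 1 -0.1 0 2.7 0; 1 -0.2 0 3.2 0"

```text
clock: 8.1
eef_pos: [0.4781, 0.0123, 0.3076]
tool_rot: [0.764, 0.645, 0.017, -0.018]
ft_force: [-2.4, 1.2, 4.1]
grip_width: -0.0002
grasp_force: 1.9
```

```bash
python3 -c "from h import *;st()"
```

```text
t 8.1 fix xy mm [-0.1 -0.1] z 307.6 toolx ang rel 1.581 F(fix) [-2.62  0.78] 4.13 w -0.0002
```

Pushing takes about 4 N, as expected. The earliest bottom is at TCP z of about 0.262.

Emit:
send_rows:
  motion: "1 0 0 0.7 0; 1 0 0 1.4 0; 1 -0.1 0 2.1 0; 1 -0.1 0 2.8 0; 1 -0.2 0 3.5 0"

```text
clock: 8.6
eef_pos: [0.4782, 0.0122, 0.272]
tool_rot: [0.763, 0.645, 0.017, -0.018]
ft_force: [-1.6, 1.7, 3.7]
grip_width: -0.0
grasp_force: 1.9
```

Emit:
send_rows:
  motion: "1 0 0 0.15 0; 1 0 0 0.3 0; 1 0 0 0.45 0; 1 0 0 0.6 0; 1 0 0 0.7 0"

```text
clock: 9.1
eef_pos: [0.4781, 0.0123, 0.2656]
tool_rot: [0.763, 0.645, 0.017, -0.017]
ft_force: [-1.3, 1.8, 4.1]
grip_width: 0.0005
grasp_force: 1.8
```

```bash
python3 -c "from h import *;st()"
```

```text
t 9.1 fix xy mm [-0.1 -0.1] z 265.6 toolx ang rel 1.581 F(fix) [-1.55  1.56] 4.07 w 0.0005
```

Emit:
send_rows:
  motion: "1 0 0 0.08 0; 1 0 0 0.16 0; 1 0 0 0.24 0; 1 0 0 0.3 0; 1 0 0 0.3 0"

```text
clock: 9.6
eef_pos: [0.4782, 0.0123, 0.2625]
tool_rot: [0.764, 0.645, 0.017, -0.017]
ft_force: [-1.2, 0.4, 2.2]
grip_width: -0.0003
grasp_force: 1.3
```

Emit:
send_rows:
  motion: "1 0 0 0.06 0; 1 0 0 0.12 0; 1 0 0 0.18 0; 1 0 0 0.24 0; 1 0 0 0.24 0"

```text
clock: 10.1
eef_pos: [0.4782, 0.0123, 0.2616]
tool_rot: [0.764, 0.645, 0.018, -0.017]
ft_force: [-2.9, -0.3, 10.7]
grip_width: 0.0001
grasp_force: 5.1
```

Emit:
send_rows:
  motion: "1 0 0 0.04 0; 1 0 0 0.04 0; 1 0 0 0.04 0; 1 0 0 0.04 0"

```text
clock: 10.5
eef_pos: [0.4782, 0.0123, 0.2615]
tool_rot: [0.764, 0.645, 0.018, -0.017]
ft_force: [-5.2, 1.1, 11.9]
grip_width: -0.0001
grasp_force: 6.0
```

```bash
python3 -c "from h import *;st()"
```

```text
t 10.5 fix xy mm [-0.  -0.1] z 261.5 toolx ang rel 1.58 F(fix) [-5.28  0.21] 11.94 w -0.0001
```

The probe sits firmly on the bottom: 12 N of push, no movement, and a bore depth of about 24.5 mm, which lies in range. Next is the lever.

```bash
python3 -c "from h import *
need(0,0,.295);need(-.055,.103,.295);need(-.055,.103,.195)"
```

```text
cm [ 0.17 -0.01 -3.34]
cm [10.51 -5.41 -2.83]
cm [10.03 -5.38  7.16]
```

Emit:
send_rows:
  motion: "1 0 0 -2 0; 1 0.2 0 -3.3 0; 1 4 -2 -3.3 0; 1 7.5 -4 -3 0; 1 10.5 -5.4 -2.8 0"

```text
clock: 11.0
eef_pos: [0.4418, 0.1243, 0.2926]
tool_rot: [0.764, 0.645, 0.017, -0.017]
ft_force: [0.8, 0.3, 0.2]
grip_width: 0.0
grasp_force: 0.0
```

```bash
python3 - <<'E'
from h import *
st(); need(-.055,.103,.197)
print(bot.get_obs()["joint_pos"])
im=vision.camera("side")[:,:,::-1]
cv2.imwrite("pics/f.png",cv2.resize(im[100:275,180:380],(685,600),interpolation=cv2.INTER_CUBIC))
E
```

```text
t 11.0 fix xy mm [-55.7 103.8] z 292.6 toolx ang rel 1.58 F(fix) [0.7  0.39] 0.18 w 0.0
cm [-0.54  0.11  9.55]
[0.24417075 0.12713941 0.02263994 1.45123274 0.04567038 1.98339681]
```

View pics/f.png

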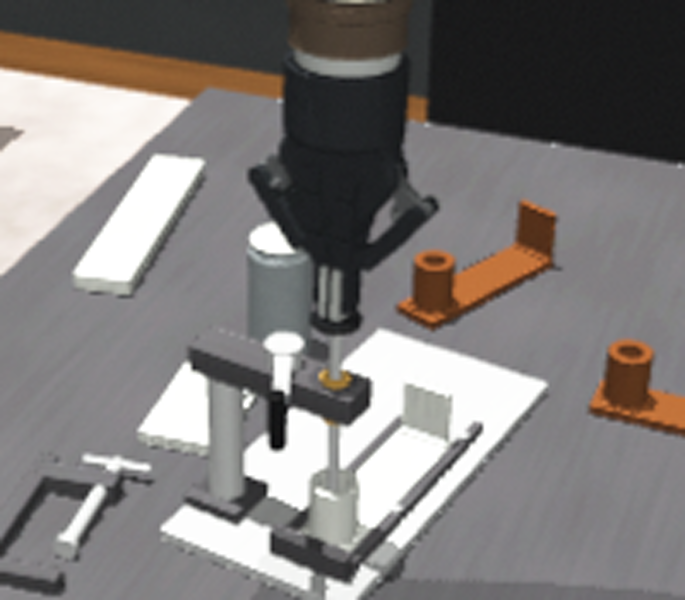

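The rod is inside the boss, the knob is down and the peg hangs free at (277,420). I'll lower beside the peg.

Emit:
send_rows:
  motion: "1 -0.2 0.1 4 0; 1 -0.4 0.1 8 0; 1 -0.5 0.1 9.5 0; 1 -0.5 0.1 9.5 0"

```text
clock: 11.45
eef_pos: [0.4407, 0.1221, 0.1947]
tool_rot: [0.764, 0.645, 0.014, -0.019]
ft_force: [0.0, -0.3, 0.7]
grip_width: -0.0001
grasp_force: 0.0
```

```bash
python3 - <<'E'
from h import *
st()
# finger centre targets: 19 mm behind the peg along the sweep (x-)
for d in(115,105,95,85,75,70,67):
    a=np.radians(d); need(.045+.12*np.cos(a)-.019,.12*np.sin(a),.197)
E
```

```text
t 11.45 fix xy mm [-56.3 101.4] z 194.7 toolx ang rel 1.58 F(fix) [ 0.09 -0.34] 0.72 w -0.0001
cm [ 0.71  3.17 -0.23]
cm [ 1.41  5.14 -0.22]
cm [ 1.75  7.2  -0.22]
cm [ 1.73  9.29 -0.25]
cm [ 1.35 11.35 -0.29]
cm [ 1.03 12.35 -0.31]
cm [ 0.79 12.93 -0.33]
```

Emit:
send_rows:
  motion: "1 0.7 1.5 -0.2 0; 1 0.7 3 -0.2 0; 1 1 4 -0.2 0; 1 1.3 5 -0.2 0; 1 1.5 6 -0.2 0"

```text
clock: 11.95
eef_pos: [0.5053, 0.1279, 0.2008]
tool_rot: [0.763, 0.645, 0.017, -0.017]
ft_force: [-2.2, 1.1, 0.5]
grip_width: 0.0002
grasp_force: 0.8
```

Emit:
send_rows:
  motion: "1 0.2 1 0 0; 1 0.2 2 0 0; 1 0.2 3 0 0; 1 0.1 4 0 0; 1 0 4.8 0 0"

```text
clock: 12.45
eef_pos: [0.5527, 0.1192, 0.2001]
tool_rot: [0.764, 0.645, 0.017, -0.017]
ft_force: [-1.9, 0.5, 0.9]
grip_width: 0.0002
grasp_force: 0.7
```

```bash
python3 - <<'E'
from h import *
st()
for d in(75,72,70,67):
    a=np.radians(d); need(.045+.12*np.cos(a)-.019,.12*np.sin(a),.197)
E
```

```text
t 12.45 fix xy mm [ 54.4 118.3] z 200.1 toolx ang rel 1.58 F(fix) [-1.92  0.15] 0.92 w 0.0002
cm [-0.26  0.26  0.3 ]
cm [-0.44  0.86  0.29]
cm [-0.58  1.26  0.28]
cm [-0.82  1.84  0.26]
```

Two newtons, so it is moving the peg. Continuing to the stop.

Emit:
send_rows:
  motion: "1 -0.2 0.3 0.2 0; 1 -0.4 0.6 0.2 0; 1 -0.5 0.9 0.2 0; 1 -0.6 1.2 0.2 0; 1 -0.6 1.4 0.2 0"

```text
clock: 12.95
eef_pos: [0.5643, 0.111, 0.1976]
tool_rot: [0.764, 0.645, 0.016, -0.017]
ft_force: [-2.1, -0.2, 0.1]
grip_width: -0.0001
grasp_force: 0.9
```

```bash
python3 -c "from h import *;st()"
```

```text
t 12.95 fix xy mm [ 67.3 112.2] z 197.6 toolx ang rel 1.58 F(fix) [-1.99 -0.61] 0.1 w -0.0001
```

Emit:
send_rows:
  motion: "1 0 0.3 0 0; 1 -0.1 0.5 0 0; 1 -0.1 0.7 0 0; 1 -0.1 0.8 0 0; 1 -0.1 0.8 0 0"

```text
clock: 13.45
eef_pos: [0.5656, 0.1107, 0.1973]
tool_rot: [0.763, 0.646, 0.013, -0.023]
ft_force: [-18.3, 3.4, 8.0]
grip_width: -0.0
grasp_force: 9.5
```

```bash
python3 -c "from h import *;st()"
```

```text
t 13.45 fix xy mm [ 68.6 112.2] z 197.3 toolx ang rel 1.582 F(fix) [-18.56   0.08] 8.02 w -0.0
```

The lever is at its stop: force rose to 18 N and the peg is near x = 86 mm, as it should be. I'll back off, rise and check.

Emit:
send_rows:
  motion: "1 0 -1 0 0; 1 0 -2.5 0 0; 1 0 -2.5 -4 0; 1 0 -2.5 -8 0; 1 0 -2.5 -10 0"

```text
clock: 13.95
eef_pos: [0.5488, 0.1086, 0.3019]
tool_rot: [0.763, 0.645, 0.02, -0.015]
ft_force: [0.7, 0.3, 0.6]
grip_width: -0.0004
grasp_force: 0.0
```

Emit:
send_rows:
  motion: "1 4 -4 0 0; 1 8 -8 0 0; 1 12 -8 0 0; 1 15 -8 0 0; 1 15 -8 0 0"

```text
clock: 14.45
eef_pos: [0.4938, 0.2735, 0.3056]
tool_rot: [0.762, 0.647, 0.019, -0.017]
ft_force: [0.2, 0.0, -0.7]
grip_width: -0.0001
grasp_force: 0.0
```

```bash
python3 - <<'E'
from h import *
st(); im=vision.camera("side")[:,:,::-1]
a=cv2.resize(im[130:280,210:350],(373,400),interpolation=cv2.INTER_CUBIC)
im=vision.camera("top")[:,:,::-1]
b=cv2.resize(im[140:260,200:330],(425,400),interpolation=cv2.INTER_CUBIC)
cv2.imwrite("pics/g.png",np.hstack([a,b]))
E
```

```text
t 14.45 fix xy mm [-30.8 259.7] z 305.6 toolx ang rel 1.586 F(fix) [0.23 0.08] -0.71 w -0.0001
```

View pics/g.png

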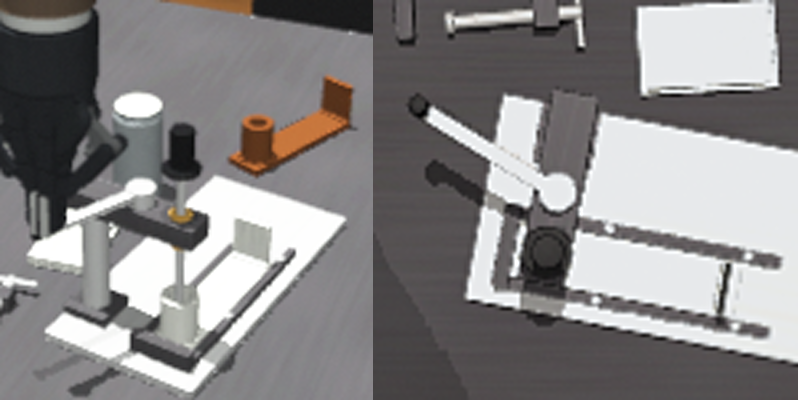

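The probe is down in the bore, the lever is fully over (peg at (418,104) in the top view), the weldment is home and the arm is clear.

```bash
python3 -c "from h import *;print(workorder.job_done())"
```

```text
the job is handed in; nothing more can be done
None
```

I handed the job in at 14.5 s with the weldment pushed home, the probe on the bottom of the bore (about 24.5 mm deep), the lever at its locked stop and the arm clear; the hand-in gave no verdict back.

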